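# Release and slide off the filter cover

### The arm

A 6-joint arm with a two-finger parallel gripper is mounted at the origin on a cart in front of the work surface, level with it; the furniture and walls round the work are solid. World frame = base frame: x ahead of the robot, y to its left, z up, the work surface at z = 0. Lengths are in mm, angles in rad, forces in N, time in s.
With the tool pointing down it reaches from about 350 to 975 mm from the base axis. Payload 7.1 kg.
Tool frame: the origin (TCP) lies at the very end of the fingers, on their centre line; the grasp point (between the pads) lies 19 mm behind it; x points along the fingers, z is the direction in which the jaws open and shut, and the axes are right-handed (so a half turn about x gives the same grasp; the last joint's range is limited). The gripper opens to 88 mm and grips with 3 to 60 N. Pads are 20 mm wide; open, the fingers measure 115 mm over their backs; the gripper's body (75 mm by 178 mm) begins 61 mm behind the grasp point.
Start: joints at [1.282, 0.423, 1.63, -0, 1.089, -0.019], TCP at [166.555, 602.382, 222.675] pointing down, gripper open.
Joint ranges: [-3, 3], [-0.9, 2.11], [0.09, 2.58], [-1.31, 4.45], [0.11, 2.69], [-2.54, 2.54]. Speed limits (rad/s): [2.39, 2.39, 3.01, 3.14, 3.14, 3.14].

### API

Orientations are given as a rotation vector (axis times angle).
In Python, from workcell import * gives the robot as it stands.
- The arm moves only by the shell command python3 -m crank 'ROWS'. ROWS is JSON, a list of rows, each a list of 3 entries, a list of its own where there are three numbers: the shift along the tool's x, y, z in cm, then the turn, a rotation vector about the tool's x, y, z in degrees, then the finger opening in cm, from 0 to 8.78. In form: [[[dx, dy, dz], [rx, ry, rz], claw], ...]. A call has 1 to 5 rows; each row shifts and turns the commanded pose from where the row before left it, along the tool's axes as they then stand; what a row does not reach is not made up. A row lasts 1/8 s, in which the tool goes at most 62.5 mm and 10.7 degrees, less where a joint would pass 70% of its speed; a pose out of reach is approached as far as the arm can. A call with a gripper value outside its range is refused whole. The fingers move at their own pace and stop on an object; the grip force is fixed at half the most. Time passes only in rows, so rows that do not move let the fingers close. It gives the time, the measured TCP pose, the force and the opening at its end, in the units of the state.
- get_obs(): the state, without advancing time (a new reading comes with each control period).
- get_image(name): name is "scene" or "top" or "wrist"; returns a dict with "pixels" (480x640x3 uint8, red, green, blue), "mtx" (3x3 intrinsics, pixels), "view" (4x4, takes a point from world to camera coordinates). Camera axes: x right, y down, z forward; pixel columns grow to the right and rows downward; lengths in mm; the calibration is good to about 2 mm. A picture is of the moment at which its call begins. There is no depth.
- close_job(): hands the job in, once; it reports no verdict.
The state is a dict: "t": time; "qpos": joint angles; "qvel": joint speeds; "joint_torque": joint torques, N m; "ee_pos": TCP position; "orientation": TCP orientation; "ft_force": force on the tool from outside, world axes, zero at the start; "moment": the same for the moment, N m; "width": finger opening in mm.
Only numpy, scipy, OpenCV 4.12 (cv2) and the standard library are available. Lean on these libraries where they do the work, as an engineer would, in place of code of your own. Each camera call takes 0.05 s, during which the arm holds its last target.

### The job

The pump's filter is due for a change: with the fingertips, press the green snap tab fully in, then push the released blue cover along its guide, off its seat and onto the parking deck, until the whole filter lies open. Only press and push: do not lift the cover, leave the other things on the bench alone, and finish clear of everything.

Things in the scene. Friction and masses are not known exactly. Their poses are not given: they have to be found in the camera images.
- unit: Grey filter unit of a lab pump, fixed. Origin on the bench below the middle of the cover's guide; z up, +y the way the cover slides off, +x towards the white pump casing (x 48 to 112, y -100 to 100, 66 mm high). The guide is a channel along y, y -124 to 128 mm, 79 mm wide; its rails (outer faces x = -48 and 48, tops 60 mm above the bench) have black lips over the cover, 71 mm apart.
- seat (a point): Centre of the seat with the pleated white filter, at unit y = -70 mm, 40 mm above the bench, where the cover slides. The seat spans unit y = -120 to -20 mm, the filter -112 to -28 mm. Behind the seat a lip rises 4 mm, to 44 mm above the bench; behind that (unit y below -126 mm) the unit ends, with only bare bench below, so fingers can come down there.
- stop (a point): Middle of the face of the end stop that closes the guide, at unit y = 120 mm, 50 mm above the bench (top at 60 mm). The parking deck, level with the seat, runs from the tab (unit y = 22 mm) to here.
- snap (a joint): Green snap tab, value in m: 0 up (its top 7 mm above the seat, blocking the cover), up to 0.010 fully pressed in (3 mm below the seat). It moves straight down, resists with about 4 N by friction, and stays where it is left. It starts between 0 and 0.0015.
- tab_top (a point): Centre of the top face of the green tab, which measures 40 mm along unit y by 44 mm along unit x. It lies in the guide at unit x = 0, y = 2 mm, 47 mm above the bench when up.
- cover: Blue flat filter cover, 76 mm (x) by 100 mm (y) by 14 mm thick, 80 to 170 g, loose in the guide, 1.5 mm side play. Origin at the centre of its underside, axes as the unit's; seated at unit y = -70 mm (within 1 mm), 40 mm above the bench. It can slide to unit y = about 70 mm, where it meets the end stop.
- cover_rear (a point): Centre of the rear end face of the cover (unit -y end, away from the tab), 7 mm above its underside; this 76 x 14 mm face is where it is pushed. Its lowest 4 mm are hidden by the lip behind the seat.
- cup_red: Specimen cup with red lid, 65 mm across, 64 mm high, loose bystander to leave alone. Origin at the centre of its underside.
- cup_yellow: Specimen cup with yellow lid, 65 mm across, 64 mm high, loose bystander to leave alone. Origin at the centre of its underside.
- cup_white: Specimen cup with white lid, 65 mm across, 64 mm high, loose bystander to leave alone. Origin at the centre of its underside.
- reagent_b: White reagent bottle with blue cap, 48 mm across, 98 mm high, loose bystander to leave alone. Origin at the centre of its underside.
- tape_roll: Roll of brown tape lying flat, 94 mm across, 48 mm high, loose bystander to leave alone. Origin at the centre of its underside.
- lab_timer: White lab timer lying flat, 64 x 64 x 18 mm, loose bystander to leave alone. Origin at the centre of its underside.
There are look-alikes about, which are no part of the job. There is more than one size of the cover; the job needs the largest.

How it is judged (in metres and radians):
On the way, in this order (a step that is already met when the one before it is completed fails the run):
1. the tab is pressed in (at least 8 of its 10 mm) while the cover is still on its seat (value of joint snap above 0.008 m and y of cover in the frame of unit below -0.06 m), for 0.1 s.
2. the cover has been pushed off its seat, the whole filter open (y of cover in the frame of unit above 0.028 m), for 0.2 s.
At the end, for the whole second after the job is handed in: The cover lies flat and at rest in its guide, its centre at least 28 mm past the unit's origin along the guide (its rear edge at least 6 mm past the filter), at the height of the deck within 3 mm, and the tab is still in (at least 7 mm) (y of cover in the frame of unit above 0.028 m and value of joint snap above 0.007 m and height (world z) of cover between 0.037 and 0.043 m and angle between cover's own z axis and vertical below 0.06 rad and linear speed of cover below 0.01 m/s); the robot touches nothing.
It fails at once if the cover is lifted (10 mm) or tipped (height (world z) of cover above 0.05 m or angle between cover's own z axis and vertical above 0.15 rad).
It fails at once if the cover is forced past the tab while that is not pressed in (y of cover in the frame of unit above -0.058 m and value of joint snap below 0.0055 m).
It fails at once if another thing on the bench is moved by more than 20 mm, or lifted (distance of any of cup_red, cup_yellow, cup_white, reagent_b, tape_roll, lab_timer from where it was at the start of the episode above 0.02 m).
It also fails if it takes over 38 s, if anything falls off the work surface, if the arm or the gripper's body presses on something with over 40 N, if the wrist force passes 120 N, or if a joint passes its speed limit or range.

## Working session

There is one attempt and no reset: what is moved stays moved. The work goes in short steps, Python scripts to look and compute and a shell command to move; the robot and the scene stay as the last step left them, time stands still between calls to the robot, and variables do not carry over. Pictures are saved under pics/ and viewed, and the job is handed in when it is done.

```bash
mkdir -p pics; ls
python3 - <<'E'
from workcell import *
import cv2
print(get_obs())
for n in("scene","top","wrist"):
    r=get_image(n); cv2.imwrite(f"pics/{n}0.png",cv2.cvtColor(r["pixels"],cv2.COLOR_RGB2BGR)); print(n,r["mtx"].tolist(),r["view"].round(3).tolist())
E
```

```text
pics
{'t': 0.0, 'qpos': array([ 1.28200706e+00,  4.23860042e-01,  1.63067499e+00,  4.55846690e-05,
        1.08860880e+00, -1.90091233e-02]), 'qvel': array([ 0.00041164,  0.00087646, -0.00121684, -0.00013083,  0.00128592,
        0.00049173]), 'joint_torque': array([ 4.86482713e-04, -5.44644105e+01, -2.73650604e+01,  6.44088001e-02,
        2.30033824e-02, -1.38180749e-04]), 'ee_pos': array([166.38534013, 601.87022936, 221.89561308]), 'orientation': array([-1.00910804,  1.32614288,  1.00763747]), 'ft_force': array([-0.13879477, -0.08102396, -1.07412847]), 'moment': array([-0.03532798,  0.070453  , -0.02561692]), 'width': 87.5974887424316}
scene [[565.6251308360906, 0.0, 313.5732257917587], [0.0, 565.6251308360906, 224.39677473337073], [0.0, 0.0, 1.0]] [[0.794, -0.608, -0.009, -472.406], [-0.418, -0.535, -0.734, 262.496], [0.441, 0.586, -0.679, 1447.832], [0.0, 0.0, 0.0, 1.0]]
top [[512.0109186750136, 0.0, 324.60497975315593], [0.0, 512.0109186750136, 244.5265865954102], [0.0, 0.0, 1.0]] [[-0.004, -1.0, 0.009, -16.637], [-0.996, 0.003, -0.087, 583.231], [0.087, -0.009, -0.996, 1359.686], [0.0, 0.0, 0.0, 1.0]]
wrist [[336.55207618625565, 0.0, 322.6546085843481], [0.0, 336.55207618625565, 237.97541936381424], [0.0, 0.0, 1.0]] [[0.267, 0.964, -0.001, -624.211], [0.931, -0.258, 0.259, -31.285], [0.25, -0.071, -0.966, 389.478], [0.0, 0.0, 0.0, 1.0]]
```

View pics/scene0.png

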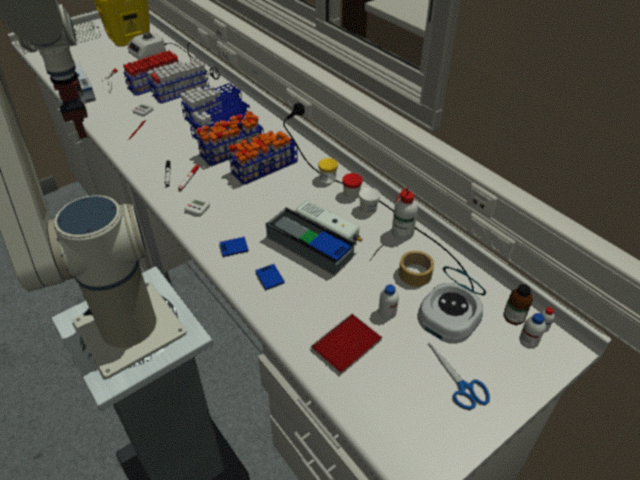

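View pics/top0.png

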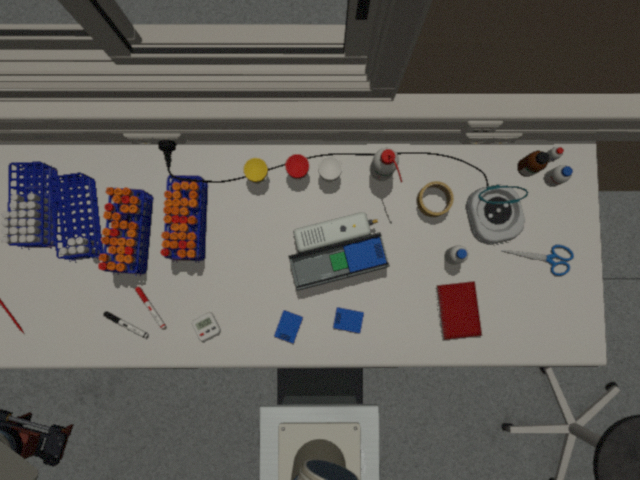

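View pics/wrist0.png

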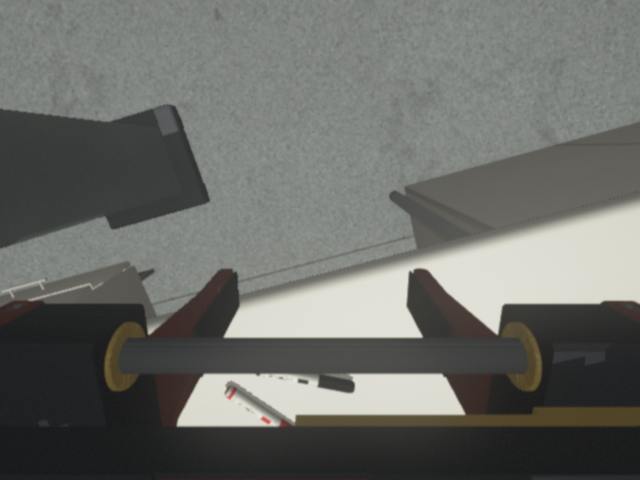

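The candidates for the cover are the blue plate in the guide at top (365,253) and the loose blue pieces at (288,326) and (348,320). I pick the one in the guide, next to the green tab at (338,260). I'll check it in a close crop.

```bash
cat > h.py <<'E'
import numpy as np, cv2
def cast(r,uv,z):
    K=r["mtx"];V=r["view"];R=V[:3,:3];c=-R.T@V[:3,3]
    d=np.c_[np.atleast_2d(uv),np.ones(len(np.atleast_2d(uv)))]@np.linalg.inv(K).T@R
    return c+d*((z-c[2])/d[:,2])[:,None]
def proj(r,P):
    P=np.atleast_2d(P);q=(P@r["view"][:3,:3].T+r["view"][:3,3])@r["mtx"].T
    return q[:,:2]/q[:,2:]
E
python3 - <<'E'
from workcell import *
from h import *
for n,(u0,v0,u1,v1) in dict(top=(270,200,400,300),scene=(255,190,375,280)).items():
    r=get_image(n); im=r["pixels"]; hsv=cv2.cvtColor(im,cv2.COLOR_RGB2HSV)
    cv2.imwrite(f"pics/{n}crop.png",cv2.cvtColor(cv2.resize(im[v0:v1,u0:u1],None,fx=6,fy=6,interpolation=cv2.INTER_CUBIC),cv2.COLOR_RGB2BGR))
    for name,lo,hi,z in(("green",(45,80,60),(80,255,255),47),("blue",(100,120,60),(125,255,255),54)):
        m=cv2.inRange(hsv,lo,hi); k=np.zeros_like(m);k[v0:v1,u0:u1]=m[v0:v1,u0:u1]
        c=max(cv2.findContours(k,cv2.RETR_EXTERNAL,cv2.CHAIN_APPROX_NONE)[0],key=cv2.contourArea)
        rc=cv2.minAreaRect(c); M=cv2.moments(c)
        bp=cv2.boxPoints(rc); w=cast(r,bp,z)
        print(n,name,cv2.contourArea(c),(M['m10']/M['m00'],M['m01']/M['m00']),cast(r,(M['m10']/M['m00'],M['m01']/M['m00']),z).round(1),bp.round(1).tolist(),w.round(1).tolist())
    # all blue blobs sizes
    if n=="top":
        m=cv2.inRange(hsv,(100,120,60),(125,255,255))
        for c in cv2.findContours(m,cv2.RETR_EXTERNAL,cv2.CHAIN_APPROX_NONE)[0]:
            if cv2.contourArea(c)>150: print(cv2.minAreaRect(c))
E
```

```text
top green 223.5 (338.3631618195376, 260.98806860551827) [[537.3 -54.9  47. ]] [[328.8999938964844, 254.8000030517578], [343.5, 251.10000610351562], [347.6000061035156, 267.3999938964844], [333.0, 271.0]] [[553.9, -30.0, 47.0], [563.5, -68.8, 47.0], [520.3, -79.3, 47.0], [510.8, -40.5, 47.0]]
top blue 974.0 (364.38723477070494, 254.30869267624914) [[ 554.3 -123.7   54. ]] [[342.20001220703125, 245.8000030517578], [378.8999938964844, 235.89999389648438], [386.20001220703125, 262.70001220703125], [349.5, 272.70001220703125]] [[577.0, -65.2, 54.0], [603.3, -162.7, 54.0], [532.0, -181.1, 54.0], [505.9, -84.0, 54.0]]
((288.06341552734375, 326.4707336425781), (20.00152587890625, 27.31072235107422), 20.2248592376709)
((348.0961608886719, 320.01922607421875), (26.475675582885742, 20.396076202392578), 11.309932708740234)
((558.4730224609375, 259.8378601074219), (24.188566207885742, 29.114503860473633), 17.10272979736328)
((364.2076416015625, 254.2615203857422), (27.802736282348633, 37.97660446166992), 74.74488067626953)
((134.72177124023438, 243.9710235595703), (11.002965927124023, 57.14911651611328), 5.946863651275635)
((198.796142578125, 219.52651977539062), (8.369491577148438, 75.14702606201172), 5.11731481552124)
((57.28308868408203, 209.87176513671875), (96.71455383300781, 95.939208984375), 88.83085632324219)
scene green 126.0 (308.12698412698415, 235.74603174603175) [[535.3 -53.1  47. ]] [[298.5, 237.5], [310.0, 226.0], [317.5, 233.5], [306.0, 245.0]] [[509.2, -42.0, 47.0], [564.3, -23.8, 47.0], [562.1, -62.3, 47.0], [507.9, -79.4, 47.0]]
scene blue 600.0 (330.0436111111111, 245.22194444444443) [[ 556.3 -127.2   54. ]] [[308.79998779296875, 244.39999389648438], [318.20001220703125, 227.39999389648438], [350.79998779296875, 245.5], [341.3999938964844, 262.5]] [[511.3, -88.1, 54.0], [575.1, -49.1, 54.0], [601.5, -163.8, 54.0], [538.9, -198.0, 54.0]]
```

View pics/topcrop.png

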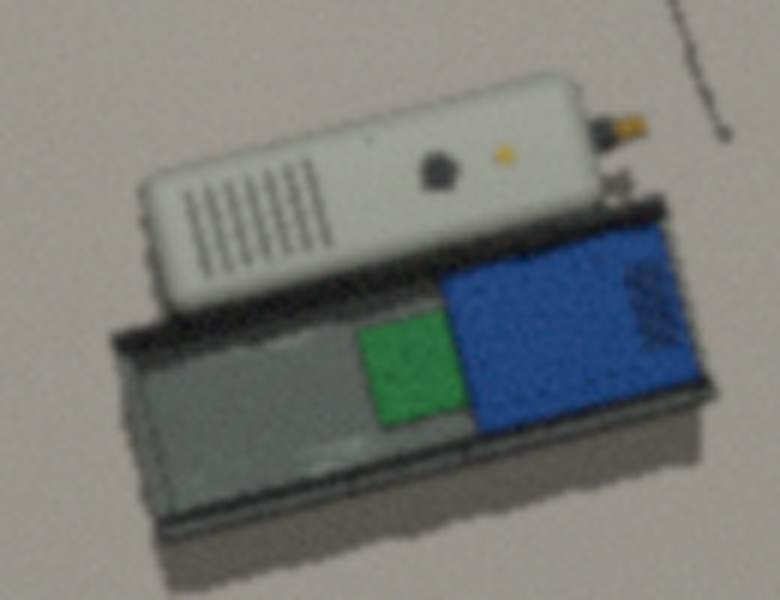

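View pics/scenecrop.png

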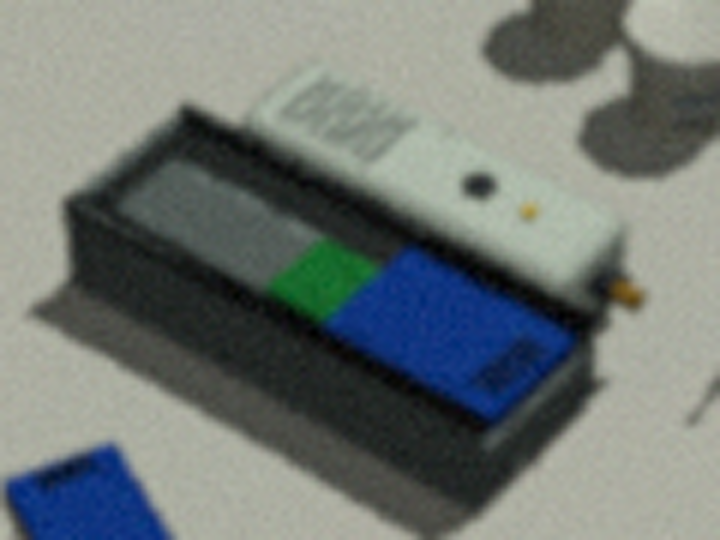

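The crop confirms it. The blue plate in the guide (about 100x73 mm) is the largest, and the loose blue pieces are about 70x53 mm. Unit yaw is about 15°, with +y pointing left in the top view. Next I refine the pose from the guide rails and work out the tool axes.

```bash
cat >> h.py <<'E'
from scipy.spatial.transform import Rotation as Ro
YAW=np.radians(15.0); O=np.array([537.,-56.5,0])
def U2W(p):
    c,s=np.cos(YAW),np.sin(YAW);p=np.asarray(p,float)
    return O+np.array([[c,-s,0],[s,c,0],[0,0,1]])@p
def W2U(w):
    c,s=np.cos(YAW),np.sin(YAW)
    return np.array([[c,s,0],[-s,c,0],[0,0,1]])@(np.asarray(w)-O)
def rep(o,target_u=None):
    R=Ro.from_rotvec(o["orientation"]).as_matrix()
    print("t",o["t"],"unit pos",W2U(o["ee_pos"]).round(1),"F",o["ft_force"].round(1),"w",round(o["width"],1))
    if target_u is not None:
        d=R.T@(U2W(target_u)-o["ee_pos"])
        ux=np.array([np.cos(YAW),np.sin(YAW),0]); zz=R[:,2]
        if zz@ux<0: ux=-ux
        T=np.c_[[0,0,-1],np.cross(ux,[0,0,-1]),ux]
        print("tool delta cm",(d/10).round(2),"rot deg",np.degrees(Ro.from_matrix(R.T@T).as_rotvec()).round(1))
E
python3 - <<'E'
from workcell import *
from h import *
o=get_obs(); print(Ro.from_rotvec(o["orientation"]).as_matrix().round(3))
rep(o,[0,2,150])
r=get_image("top"); im=r["pixels"].copy()
# overlay of the predicted outline
def P(x,y,z): return tuple(int(round(v*6)) for v in (proj(r,U2W([x,y,z]))[0]-[270,200]))
c=cv2.resize(cv2.cvtColor(im,cv2.COLOR_RGB2BGR)[200:300,270:400],None,fx=6,fy=6,interpolation=cv2.INTER_CUBIC)
for z,x0,x1,y0,y1 in((60,-48,48,-124,128),(47,-22,22,-18,22),(54,-38,38,-120,-20)):
    cv2.polylines(c,[np.array([P(x0,y0,z),P(x1,y0,z),P(x1,y1,z),P(x0,y1,z)])],True,(0,255,255),1)
cv2.imwrite("pics/ov.png",c)
E
```

```text
[[-0.    -0.964  0.267]
 [-0.001  0.267  0.964]
 [-1.    -0.    -0.001]]
t 0.25 unit pos [-187.4  732.1  222.3] F [-1.   0.2 -0.4] w 87.8
tool delta cm [  7.27 -53.17 -53.43] rot deg [59.5 -0.   0. ]
```

View pics/ov.png

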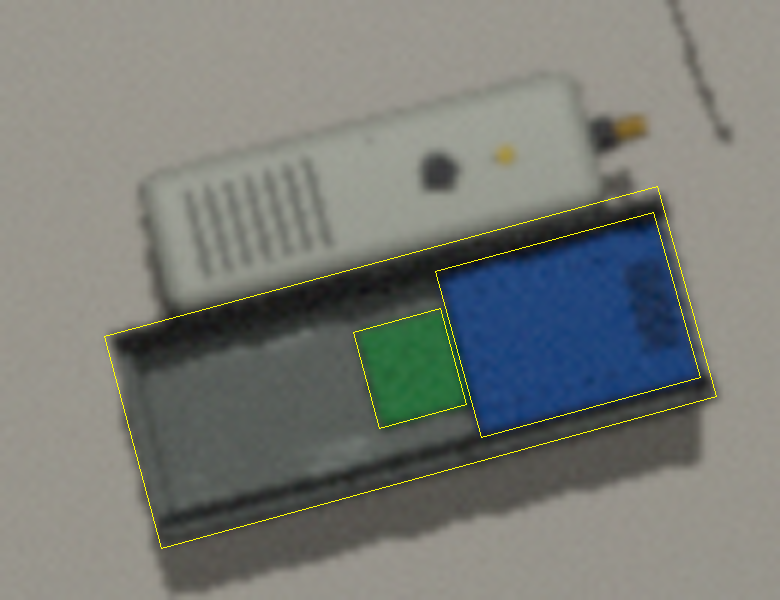

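```bash
sed -i 's/^YAW=.*/YAW=np.radians(14.4); O=np.array([536.,-57.3,0])/' h.py
python3 -m crank '[[[0,-4,-4],[0,0,0],0],[[0,-4,-4],[0,0,0],0],[[0,-4,-4],[0,0,0],0],[[0,-4,-4],[0,0,0],0],[[0,-4,-4],[0,0,0],0]]'
python3 -c "
from workcell import *;from h import *;rep(get_obs(),[0,2,150])"
```

```text
t: 0.92
ee_pos: [306.7, 354.8, 222.9]
orientation: [-1.008, 1.324, 1.008]
ft_force: [0.0, -1.1, 0.2]
width: 41.1
t 0.925 unit pos [-119.6  456.2  222.9] F [ 0.  -1.1  0.2] w 41.1
tool delta cm [  7.28 -32.97 -33.45] rot deg [60.2  0.   0. ]
```

```bash
python3 -m crank '[[[0,-4,-4],[0,0,0],0],[[0,-4,-4],[0,0,0],0],[[0,-4,-4],[0,0,0],0],[[0,-4,-4],[0,0,0],0],[[0,-4,-4],[0,0,0],0]]'
python3 -m crank '[[[0,-4,-4],[0,0,0],0],[[0,-4,-4],[0,0,0],0],[[0,-4,-4],[0,0,0],0],[[0,0,0],[10,0,0],0],[[0,0,0],[10,0,0],0]]'
python3 -m crank '[[[0,0,0],[10,0,0],0],[[0,0,0],[10,0,0],0],[[0,0,0],[10,0,0],0],[[0,0,0],[10,0,0],0],[[0,0,0],[0,0,0],0]]'
python3 -c "
from workcell import *;from h import *;rep(get_obs(),[0,2,150])"
```

```text
t: 1.55
ee_pos: [446.3, 108.5, 223.0]
orientation: [-1.008, 1.324, 1.008]
ft_force: [0.4, 0.4, -0.1]
width: 0.5
t: 2.17
ee_pos: [529.3, -38.4, 222.5]
orientation: [-0.737, 1.443, 0.737]
ft_force: [-0.2, 0.8, -0.7]
width: 0.5
t: 2.8
ee_pos: [529.1, -37.4, 222.7]
orientation: [-0.2, 1.561, 0.2]
ft_force: [-0.5, 0.8, -0.0]
width: 0.2
t 2.8 unit pos [ -1.7  21.  222.7] F [-0.5  0.8 -0. ] w 0.2
tool delta cm [ 7.27 -1.9   0.16] rot deg [0.2 0.  0. ]
```

```bash
python3 -m crank '[[[4.5,-1.5,0.2],[0,0,0],0],[[4.5,0,0],[0,0,0],0],[[4,0,0],[0,0,0],0],[[1.5,0,0],[0,0,0],0],[[0,0,0],[0,0,0],0]]'
python3 - <<'E'
from workcell import *;from h import *
rep(get_obs(),[0,2,47])
for n in("scene","wrist","top"):
    r=get_image(n);im=cv2.cvtColor(r["pixels"],cv2.COLOR_RGB2BGR)
    print(n,proj(r,get_obs()["ee_pos"]))
    if n!="wrist": 
        u,v=(250,170) if n=="scene" else (270,190)
        im=cv2.resize(im[v:v+110,u:u+140],None,fx=5,fy=5,interpolation=cv2.INTER_CUBIC)
    cv2.imwrite(f"pics/{n}1.png",im)
E
```

```text
t: 3.42
ee_pos: [534.5, -51.4, 77.3]
orientation: [-0.2, 1.563, 0.201]
ft_force: [0.6, 1.0, 0.2]
width: 0.2
t 3.425 unit pos [ 0.1  6.1 77.3] F [0.6 1.  0.2] w 0.2
tool delta cm [ 3.03 -0.41 -0.  ] rot deg [ 0.2 -0.1 -0. ]
scene [[307.63499032 227.43767216]]
wrist [[322.91463655 289.40748869]]
top [[337.49407467 260.7851788 ]]
```

View pics/scene1.png

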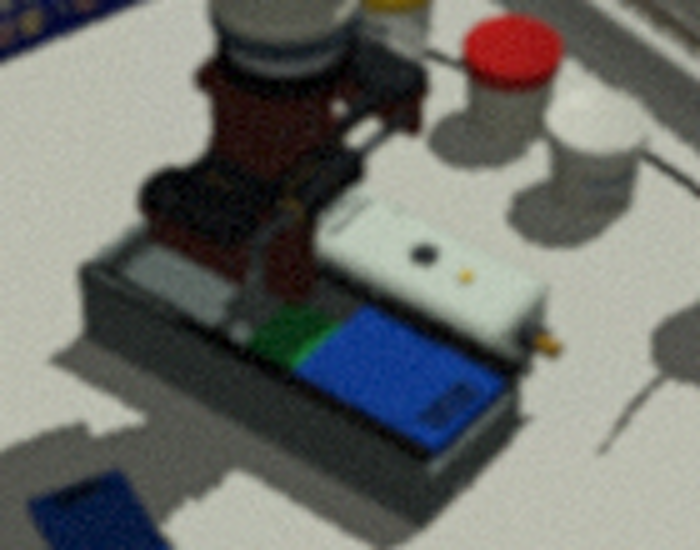

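View pics/wrist1.png

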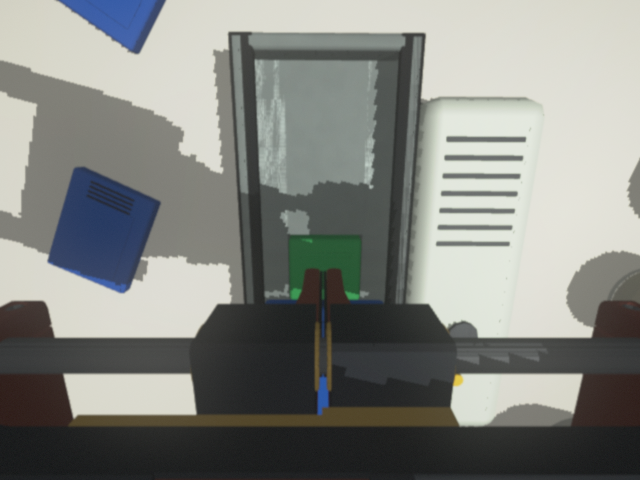

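The wrist view shows the closed fingertips at (325,280), centred on the green tab (columns 289 to 361, far edge at row 235). The guide edges run parallel to the tool. I use these points to check the unit frame.

Run:
```python
from workcell import *;from h import *
r=get_image("wrist")
for uv,z in(((229,33),60),((425,33),60),((289,235.5),47),((361,235.5),47)): print(W2U(cast(r,uv,z)[0]).round(1))
```

```text
[-43.1 128.8  60. ]
[ 50.4 129.1  60. ]
[-18.2  25.6  47. ]
[24.6 25.7 47. ]
```

```bash
sed -i 's/O=np.array(\[536.,-57.3,0\])/O=np.array([537.,-55.5,0])/' h.py
python3 -m crank '[[[1.5,-0.2,0.1],[0,0,0],0],[[1.2,0,0],[0,0,0],0],[[0.5,0,0],[0,0,0],0],[[0.3,0,0],[0,0,0],0],[[0,0,0],[0,0,0],0]]'
python3 -c "
from workcell import *;from h import *;rep(get_obs(),[0,2,37])"
```

```text
t: 4.25
ee_pos: [536.2, -53.1, 42.4]
orientation: [-0.199, 1.562, 0.199]
ft_force: [-0.1, -0.2, 0.4]
width: 0.7
t 4.25 unit pos [-0.1  2.5 42.4] F [-0.1 -0.2  0.4] w 0.7
tool delta cm [ 0.54 -0.05  0.01] rot deg [ 0.1 -0.  -0. ]
```

```bash
python3 -m crank '[[[0.2,0,0],[0,0,0],0]]'
python3 -m crank '[[[0.2,0,0],[0,0,0],0]]'
python3 -m crank '[[[0.2,0,0],[0,0,0],0],[[0,0,0],[0,0,0],0]]'
```

```text
t: 4.38
ee_pos: [536.5, -53.1, 40.9]
orientation: [-0.199, 1.561, 0.199]
ft_force: [-0.8, -0.1, 4.3]
width: 0.6
t: 4.5
ee_pos: [536.5, -53.1, 38.9]
orientation: [-0.199, 1.561, 0.199]
ft_force: [-1.3, -0.6, 4.2]
width: 0.1
t: 4.75
ee_pos: [536.6, -53.1, 37.3]
orientation: [-0.199, 1.561, 0.199]
ft_force: [-2.8, -0.3, 10.3]
width: 0.1
```

```bash
python3 -m crank '[[[0.2,0,0],[0,0,0],0],[[0,0,0],[0,0,0],0]]'
python3 -m crank '[[[-2,0,0],[0,0,0],0],[[-4,0,0],[0,0,0],0],[[-4,0,0],[0,0,0],0],[[0,-4,0],[0,0,0],2],[[0,-4.5,0],[0,0,0],2]]'
python3 -m crank '[[[0,-5,0],[0,0,0],2],[[0,-2,0],[0,0,0],2],[[0,0,0],[0,0,0],2]]'
python3 - <<'E'
from workcell import *;from h import *
rep(get_obs(),[0,-142,47])
for n in("scene","wrist","top"):
    r=get_image(n);im=cv2.cvtColor(r["pixels"],cv2.COLOR_RGB2BGR)
    if n!="wrist": 
        u,v=(250,170) if n=="scene" else (270,190)
        im=cv2.resize(im[v:v+110,u:u+140],None,fx=5,fy=5,interpolation=cv2.INTER_CUBIC)
    cv2.imwrite(f"pics/{n}2.png",im)
E
```

```text
t: 5.0
ee_pos: [536.6, -53.1, 37.0]
orientation: [-0.199, 1.561, 0.199]
ft_force: [-7.9, 0.7, 30.8]
width: 0.6
t: 5.62
ee_pos: [558.3, -135.9, 135.4]
orientation: [-0.201, 1.56, 0.2]
ft_force: [0.8, 0.1, 0.0]
width: 16.9
t: 6.0
ee_pos: [575.1, -203.8, 134.2]
orientation: [-0.198, 1.562, 0.198]
ft_force: [-0.9, 0.2, -0.1]
width: 20.0
t 6.0 unit pos [   0.  -153.1  134.2] F [-0.9  0.2 -0.1] w 20.0
tool delta cm [8.72 1.1  0.  ] rot deg [ 0. -0. -0.]
```

View pics/scene2.png

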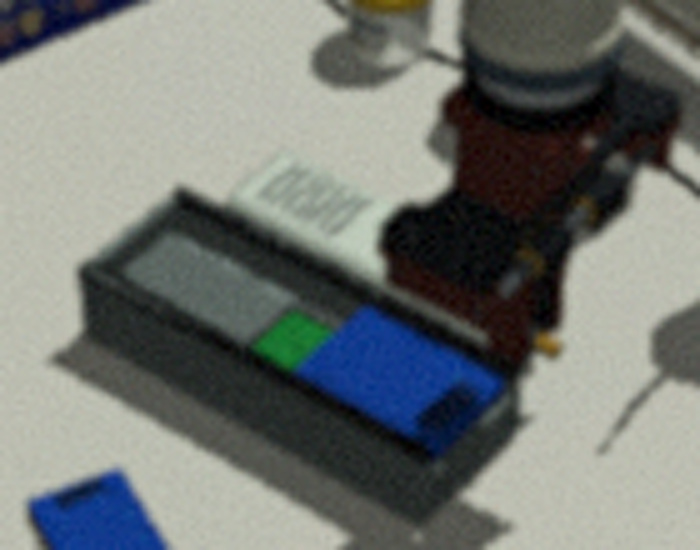

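View pics/wrist2.png

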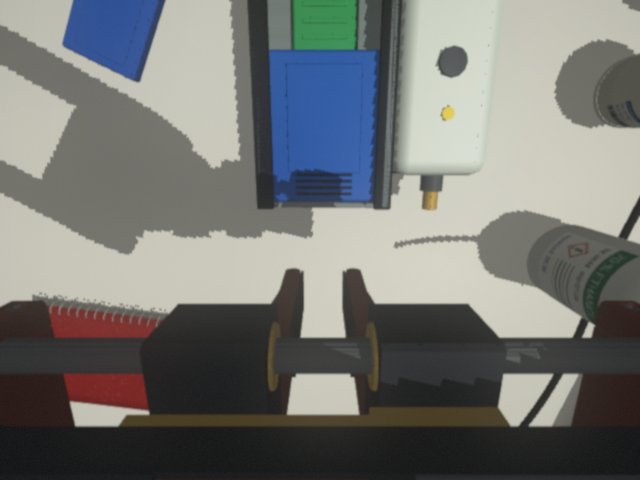

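The wrist view shows the tab down. The cover's rear edge is at row 202, the guide end corners at (258,208) and (391,208), and the fingers are at (293,275) and (352,275), behind the unit. I check the geometry here and the clearance to the wash bottle.

Run:
```python
from workcell import *;from h import *
r=get_image("wrist")
for uv,z in(((258,208),60),((391,208),60),((274,202),54),((380,202),54),((293,50),37),((356,50),37),((532,245),60),((560,310),30)): print(uv,W2U(cast(r,uv,z)[0]).round(1))
r=get_image("top");print([W2U(cast(r,(388,157),z)[0]).round(0) for z in (100,150,190)])
r=get_image("scene");print([W2U(cast(r,(406,194),z)[0]).round(0) for z in (100,150,190)])
```

```text
(258, 208) [ -45.6 -121.8   60. ]
(391, 208) [  48.7 -121.5   60. ]
(274, 202) [ -35.  -118.4   54. ]
(380, 202) [  41.7 -118.2   54. ]
(293, 50) [-20.6 -15.1  37. ]
(356, 50) [ 23. -15.  37.]
(532, 245) [ 153.  -148.5   60. ]
(560, 310) [ 206.2 -215.7   30. ]
[array([ 227., -191.,  100.]), array([ 216., -181.,  150.]), array([ 208., -173.,  190.])]
[array([ 272., -151.,  100.]), array([ 217., -178.,  150.]), array([ 173., -200.,  190.])]
```

```bash
python3 -m crank '[[[4,0.7,0.1],[0,0,0],2],[[3.5,0,0],[0,0,0],2],[[1.1,0,0],[0,0,0],2],[[0,0,0],[0,0,0],2],[[0,0,0],[0,0,0],2]]'
python3 - <<'E'
from workcell import *;from h import *
rep(get_obs(),[1,-130,48])
for n in("scene","wrist"):
    r=get_image(n);im=cv2.cvtColor(r["pixels"],cv2.COLOR_RGB2BGR)
    if n!="wrist": 
        u,v=(250,170)
        im=cv2.resize(im[v:v+110,u:u+140],None,fx=5,fy=5,interpolation=cv2.INTER_CUBIC)
    cv2.imwrite(f"pics/{n}3.png",im)
E
```

```text
t: 6.92
ee_pos: [575.4, -196.4, 50.0]
orientation: [-0.2, 1.56, 0.199]
ft_force: [0.6, -0.0, 0.4]
width: 20.4
t 6.925 unit pos [   2.2 -146.    50. ] F [ 0.6 -0.   0.4] w 20.4
tool delta cm [ 0.2   1.6  -0.12] rot deg [0.2 0.1 0.1]
```

View pics/wrist3.png

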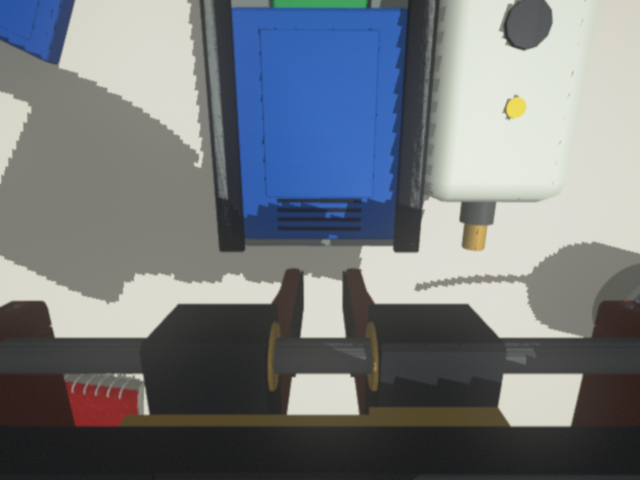

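View pics/scene3.png

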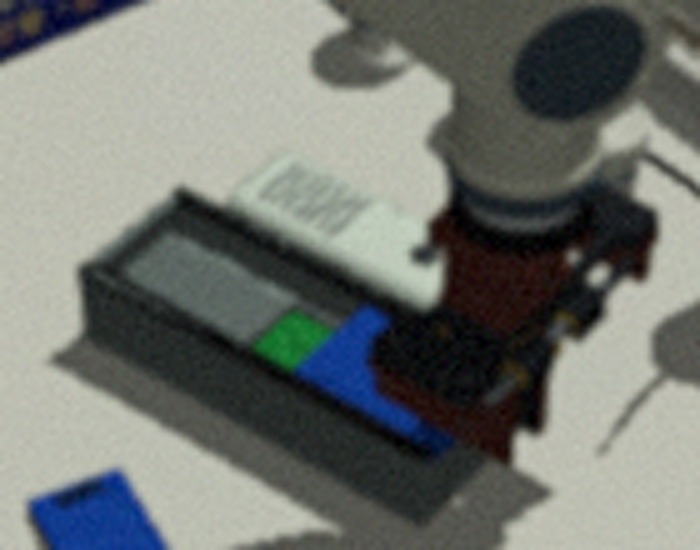

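```bash
python3 -m crank '[[[0.2,0.8,-0.1],[0,0,0],2],[[0,0.5,0],[0,0,0],2],[[0,0.3,0],[0,0,0],2],[[0,0.2,0],[0,0,0],2]]'
python3 -m crank '[[[0,0.5,0],[0,0,0],2],[[0,0.5,0],[0,0,0],2]]'
python3 -c "
from workcell import *;from h import *;rep(get_obs(),[1,-60,48])"
```

```text
t: 7.52
ee_pos: [569.1, -178.7, 46.8]
orientation: [-0.2, 1.561, 0.199]
ft_force: [-0.1, -0.5, 1.0]
width: 19.7
t: 7.78
ee_pos: [566.5, -169.1, 46.7]
orientation: [-0.199, 1.561, 0.199]
ft_force: [-0.0, -0.5, 1.2]
width: 20.0
t 7.775 unit pos [   0.3 -117.3   46.7] F [-0.  -0.5  1.2] w 20.0
tool delta cm [-0.13  5.73  0.08] rot deg [0.1 0.  0. ]
```

```bash
python3 -m crank '[[[-0.1,0.8,0],[0,0,0],2],[[0,0.8,0],[0,0,0],2]]'
python3 - <<'E'
from workcell import *;from h import *
rep(get_obs(),[1,-60,48])
r=get_image("wrist");cv2.imwrite("pics/wrist4.png",cv2.cvtColor(r["pixels"],cv2.COLOR_RGB2BGR))
E
```

```text
t: 8.02
ee_pos: [562.3, -153.2, 47.7]
orientation: [-0.199, 1.562, 0.199]
ft_force: [-0.6, -1.3, -0.0]
width: 19.8
t 8.025 unit pos [   0.2 -100.9   47.7] F [-0.6 -1.3 -0. ] w 19.8
tool delta cm [-0.03  4.09  0.09] rot deg [ 0.1  0.  -0. ]
```

View pics/wrist4.png

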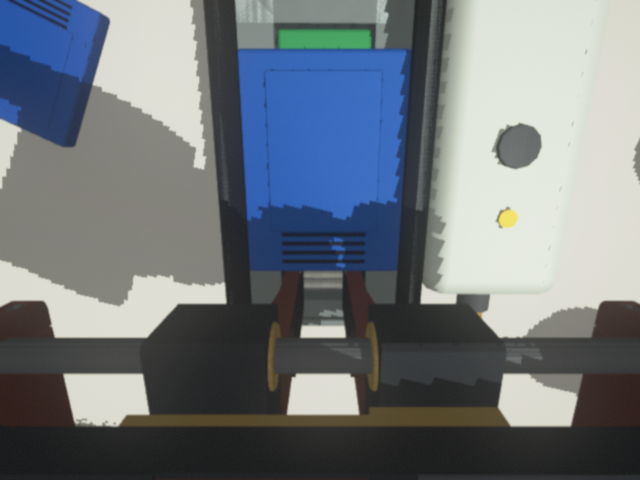

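The cover is sliding cleanly. Its rear edge (row 270) is on both fingertips, and the force is about 1 N. I keep pushing.

```bash
python3 -m crank '[[[0,1,0],[0,0,0],2],[[0,1,0],[0,0,0],2],[[0,1,0],[0,0,0],2],[[0,1,0],[0,0,0],2]]'
python3 -m crank '[[[0,1,0],[0,0,0],2],[[0,1,0],[0,0,0],2],[[0,1,0],[0,0,0],2],[[0,1,0],[0,0,0],2]]'
python3 -m crank '[[[0,0.7,0],[0,0,0],2],[[0,0.4,0],[0,0,0],2],[[0,0,0],[0,0,0],2],[[0,0,0],[0,0,0],2]]'
python3 - <<'E'
from workcell import *;from h import *
rep(get_obs(),[1,-10,48])
r=get_image("wrist");cv2.imwrite("pics/wrist5.png",cv2.cvtColor(r["pixels"],cv2.COLOR_RGB2BGR))
E
```

```text
t: 8.57
ee_pos: [552.2, -114.3, 47.7]
orientation: [-0.199, 1.562, 0.199]
ft_force: [0.5, -0.3, 0.9]
width: 19.8
t: 9.07
ee_pos: [542.2, -75.7, 47.7]
orientation: [-0.199, 1.562, 0.199]
ft_force: [-0.0, -1.0, 0.8]
width: 19.8
t: 9.57
ee_pos: [539.6, -65.8, 47.6]
orientation: [-0.199, 1.562, 0.199]
ft_force: [0.3, 0.5, 0.2]
width: 19.4
t 9.575 unit pos [ -0.  -10.6  47.6] F [0.3 0.5 0.2] w 19.4
tool delta cm [-0.04  0.06  0.11] rot deg [ 0.1 -0.  -0. ]
```

View pics/wrist5.png

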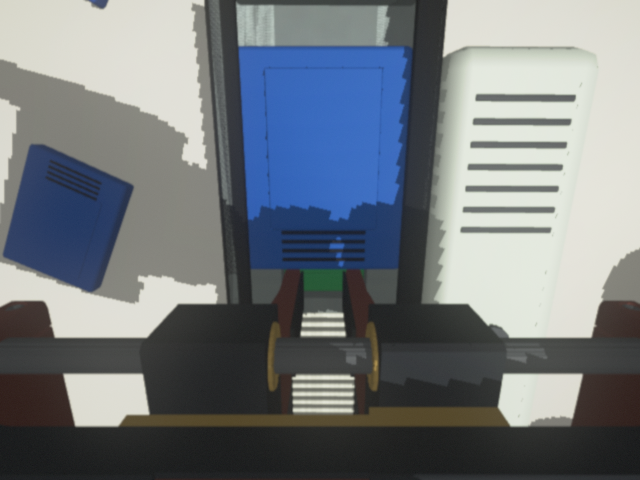

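The cover has passed over the tab, its rear edge is at row 268, and the white pleats show behind it. I back off before rising, then look.

```bash
python3 -m crank '[[[0,-1,0],[0,0,0],2],[[-0.5,-1,0],[0,0,0],2],[[-4,0,0],[0,0,0],2],[[-5,0,0],[0,0,0],2],[[-5,-2,0],[0,0,0],2]]'
python3 -m crank '[[[0,-5,0],[0,0,0],2],[[0,-5,0],[0,0,0],2],[[0,-5,0],[0,0,0],2],[[0,0,0],[0,0,0],2],[[0,0,0],[0,0,0],2]]'
python3 - <<'E'
from workcell import *;from h import *
rep(get_obs())
for n in("scene","top","wrist"):
    r=get_image(n);im=cv2.cvtColor(r["pixels"],cv2.COLOR_RGB2BGR)
    if n=="top": im=cv2.resize(im[190:300,270:410],None,fx=5,fy=5,interpolation=cv2.INTER_CUBIC)
    cv2.imwrite(f"pics/{n}6.png",im)
    if n!="wrist":
        hsv=cv2.cvtColor(r["pixels"],cv2.COLOR_RGB2HSV);m=cv2.inRange(hsv,(100,120,60),(125,255,255));k=np.zeros_like(m);k[200:290,270:400]=m[200:290,270:400]
        c=max(cv2.findContours(k,cv2.RETR_EXTERNAL,cv2.CHAIN_APPROX_NONE)[0],key=cv2.contourArea)
        print(n,cv2.contourArea(c),[W2U(w).round(1).tolist() for w in cast(r,cv2.boxPoints(cv2.minAreaRect(c)),54)])
E
```

```text
t: 10.25
ee_pos: [549.3, -104.7, 194.4]
orientation: [-0.2, 1.562, 0.2]
ft_force: [0.9, 0.2, -0.4]
width: 19.9
t: 10.88
ee_pos: [586.6, -249.7, 192.5]
orientation: [-0.198, 1.562, 0.199]
ft_force: [-0.5, 0.3, -0.9]
width: 20.1
t 10.875 unit pos [-2.000e-01 -2.005e+02  1.925e+02] F [-0.5  0.3 -0.9] w 20.1
scene 554.0 [[-33.2, 96.9, 54.0], [39.0, 122.9, 54.0], [36.0, -0.6, 54.0], [-33.7, -22.0, 54.0]]
top 974.0 [[37.8, 100.1, 54.0], [36.9, -1.3, 54.0], [-36.8, -0.3, 54.0], [-35.7, 100.6, 54.0]]
```

View pics/scene6.png

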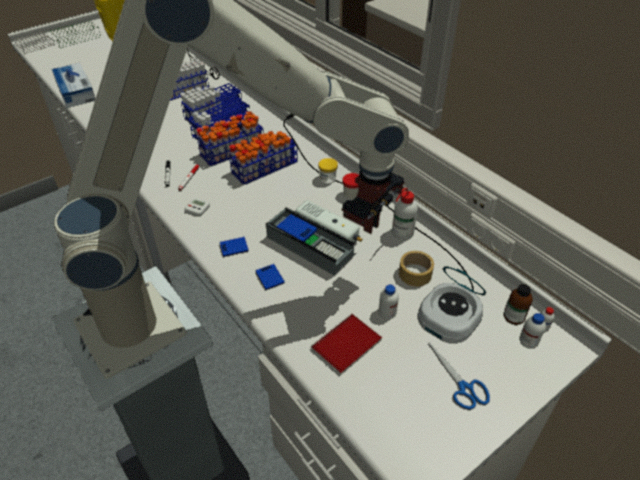

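View pics/wrist6.png

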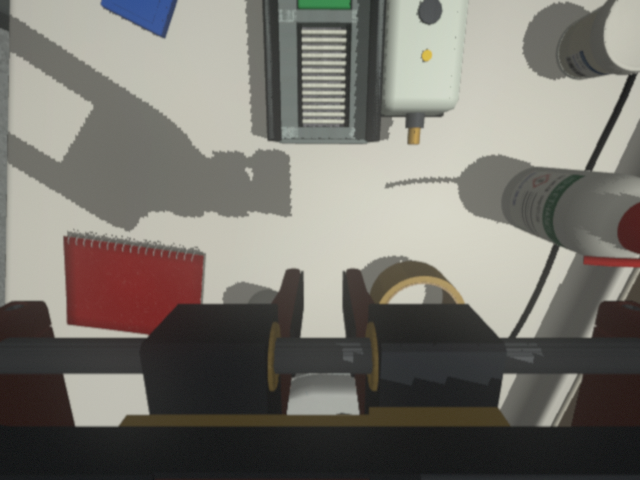

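View pics/top6.png

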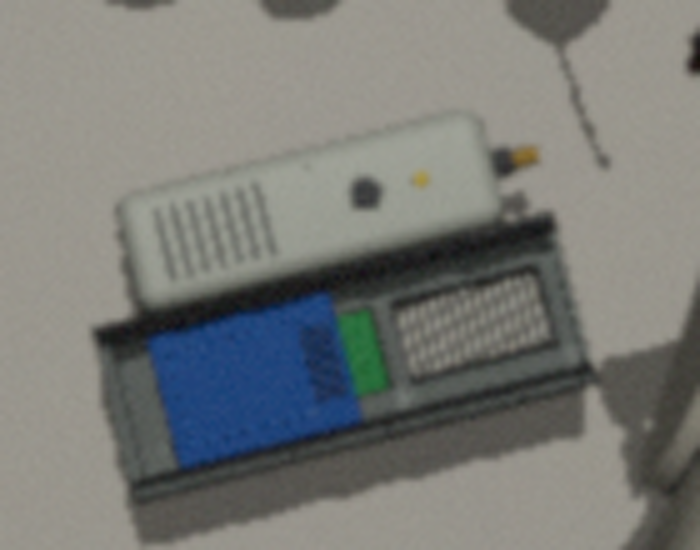

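The top view shows the filter (470,325) fully open and the cover flat on the deck, centred at about unit y = 50 mm. The tab is down, and the bystanders look undisturbed. The gripper is clear at z ≈ 192 mm, so I'm handing in.

```bash
python3 -c "
from workcell import *;print(close_job())"
```

```text
the job is handed in; nothing more can be done
None
```

The job is done and handed in; no verdict was reported. I pressed the green tab with closed fingertips until it bottomed: the fingertips stopped at z = 37.0 mm with about 31 N. I then pushed the blue cover from its rear face with two fingertips at about 1 N, and backed off before rising.

- **Cover:** the top view, taken about 11 s in, puts the rear edge at about unit y = -1 mm and the centre at about 50 mm (28 mm needed). It looks flat in its guide.
- **Filter and tab:** the whole filter is visible. The tab looks down in the pictures, but I did not measure its height again after the push.
- **Clearance:** the gripper was about 190 mm above the bench, touching nothing. The bystanders look unmoved by eye; I did not measure them.
- **Disagreements:** the wrist camera and top view differed by about 2–3 mm on the unit's pose, so I used values in between. The scene camera's box of the cover came out skewed at the final check, so I relied on the top view.

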